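# Clear the mount and seat the keyed lead hanger

### The job

Pick up the scraper block and sweep the three broken black plastic bits off the mount's top plate with it (never with the fingers), then stand the scraper back down on the trolley. Take the lead hanger out of its rest block and push its keyed stem into the mount's hub, turning it until the key slips into the keyway and the flange sits flush on the plate against the spring underneath. Finish still gripping the hanger and pressing it fully home, and leave the other things on the trolley where they are.

Things in the scene. Friction and masses are not known exactly. Their poses are not given: they have to be found in the camera images.
- mount: Fixed white housing with a flat bare metal top plate, 90 (its x) x 220 (its y) x 70 high; origin at the centre of its underside on the trolley; turned by up to 0.2 rad. A grey open trough (120 x 100, walls 35 high) adjoins its +y end to catch bits swept that way (anywhere off the plate will do). The steel hub is let into the middle of the plate, nearly flush (0.3 proud).
- socket (a point): Centre of the hub's mouth, level with its face, on the upright bore axis; axes are the mount's. Bore 20.4 in diameter with one keyway 8.5 wide, reaching 16.8 from the axis, full depth. The keyway points along the mount's +x, give or take 0.3 rad (the hub was clamped by hand, it does not turn): look from above or feel for it. A spring plunger lies 38 below the mouth.
- hanger: Lead hanger, about 0.25 kg, upright in the rest block with its flange on the block's top. Origin at the stem's bottom tip, z up. Stem 18 in diameter, 44 long, tip tapered over 7 to 10. One key, 6 wide, on its +x side, out to 15 from the axis, z 20 to 44; the lowest 20 is plain round and enters the bore first. Flange 64 in diameter, z 44 to 50; column 16 in diameter above.
- hanger_seat (a point): Centre of the underside of the hanger's flange, 44 above the hanger's origin; it meets socket when the hanger is home.
- hanger_grip (a point): Centre of the hanger's crossbar, on the axis, 107 above the hanger's origin; its axes are the hanger's. Bar 120 (x) x 16 (y) x 22 high, to be gripped across its 16 near the middle. On the bar's +x end, 53 from the axis, stands a pin 10 in diameter, 25 high: the key is on that side. Pegs 5 in diameter stick out 12 sideways at 32 and 52 from the axis.
- rest: Fixed white block 80 x 80 x 50 high with a round blind hole 34 in diameter in which the hanger stands loosely; origin at the centre of its underside.
- scraper: Grey scraper block; origin at the centre of its underside, z up. Base 100 (x) x 26 (y) x 22 high with a rubber sole; on top of it a grip rib 70 (x) x 18 (y), z = 22 to 60. It stands on the trolley.
- bit1: Broken black plastic bit, 30 x 26 x 9 high, origin at the centre of its underside; lies on the plate, within 30 of its centre line, in the part towards the mount's -y.
- bit2: Another such bit, lying over or next to the hub's mouth.
- bit3: Another such bit, on the part of the plate towards the mount's +y.
- plunger (a joint): Travel (m) of the spring plunger in the bottom of the bore, 0 when nothing presses it, about 0.006 when the hanger's flange is flush. The spring pushes back with 2.4 N at 0 and about 9.6 N at 0.006, so a hanger that is let go rises again.
- clip_a: Bystander: grey limb clip 110 x 26 x 35 lying on the trolley; origin centre of underside.
- clip_b: Bystander: a second such limb clip.
- paper_roll: Bystander: upright roll of paper, 48 in diameter, 80 high; origin centre of underside.
- jar: Bystander: clear jar with grey cap, 60 in diameter, 60 high; origin centre of underside.
- cup: Bystander: steel cup, 70 in diameter, 70 high; origin centre of underside.

How it is judged:
On the way, in this order (a step that is already met when the one before it is completed fails the run):
1. all three bits are off the top plate while the scraper is held in the fingers (height (world z) of each of bit1, bit2, bit3 below 0.05 m and contact force between scraper and the fingers above 1 N), for 0.1 s.
2. the scraper stands on the trolley, let go (height (world z) of scraper below 0.01 m and angle between scraper's own z axis and vertical below 0.15 rad and contact force between scraper and the fingers below 0.1 N), for 0.2 s.
3. the hanger is home in the hub, pressed down against the spring and gripped (horizontal distance between hanger_seat and socket below 0.004 m and z of hanger_seat in the frame of socket below 0.002 m and value of joint plunger above 0.0045 m and angle between hanger's own z axis and vertical below 0.06 rad and contact force between hanger and the fingers above 2 N), for 0.2 s.
At the end, for the whole second after the job is handed in: Hanger still gripped, flange flush on the hub (within 2 mm in height, 4 mm sideways, lean under 0.06 rad), plunger pressed over 4.5 of 6 mm; all bits off the plate (below 50 mm); scraper standing upright (0.15 rad) on the trolley, not held (all of step 2 and all of step 3 and height (world z) of each of bit1, bit2, bit3 below 0.05 m); the arm keeps its last pose, push and grip.
It fails at once if a bit is touched with the fingers (contact force between any of bit1, bit2, bit3 and the fingers above 0.3 N).
It fails at once if another thing on the trolley is shoved more than 40 mm (distance of any of clip_a, clip_b, paper_roll, jar, cup from where it was at the start of the episode above 0.04 m).
It also fails if it takes over 67 s, if anything falls off the work surface, if the arm or the gripper's body presses on something with over 40 N, if the wrist force passes 120 N, or if a joint passes its speed limit or range.

### The arm

A 6-joint arm with a two-finger parallel gripper is mounted at the origin on the work surface. World frame = base frame: x ahead of the robot, y to its left, z up, the work surface at z = 0. Lengths are in m, angles in rad, forces in N, time in s.
With the tool pointing down it reaches from about 0.375 to 0.925 m from the base axis. Payload 5.7 kg.
Tool frame: the origin (TCP) lies midway between the tips of the shut fingers; the grasp point (between the pads) lies 19 mm behind it; z points along the fingers, x is the direction in which the jaws open and shut, and the axes are right-handed (so a half turn about z gives the same grasp; the last joint's range is limited). The gripper opens to 88 mm and grips with 3 to 60 N. Pads are 20 mm wide; open, the fingers measure 115 mm over their backs; the gripper's body (75 mm by 178 mm) begins 61 mm behind the grasp point.
Start: joints at [-1.363, 0.359, 1.51, -0, 1.272, -0.115], TCP at [0.19, -0.569, 0.223] pointing down, gripper open.
Joint ranges: [-2.97, 2.97], [-1.01, 2.36], [0.21, 2.38], [-0.96, 4.11], [0.2, 2.71], [-2.98, 2.98]. Speed limits (rad/s): [2.39, 2.39, 3.14, 3.14, 3.14, 3.14].

### API

Orientations are given as a unit quaternion [x, y, z, w].
In Python, from bench import move_ptp, servo_line, goto_joints, move_gripper, sleep, inverse_kinematics, capture, PlanningError, close_job, spot_in, silhouettes, current_clock, current_joint_pos, current_qvel, current_joint_torque, current_position, current_orientation, current_force, current_torque, current_finger_gap gives the robot as it stands. Calls block until the motion is done:
- move_ptp(position, orientation): joint-space move of the TCP to a pose.
- servo_line(position, orientation=None, rate=0.15, contact_N=None): straight line of the TCP; orientation=None keeps the orientation; rate is the mean speed in m/s. With contact_N (N) it stops when the force on the tool has changed by that much, and returns True; else False.
- goto_joints(angles): joint-space move.
- move_gripper(opening): finger opening in m; the grip force is fixed at half the most; returns when the fingers have stopped.
- sleep(seconds).
- inverse_kinematics(position, orientation): joint angles nearest the present ones, or None.
- capture(name): name is "scene" or "side" or "wrist"; returns a dict with "image" (480x640x3 uint8, blue, green, red), "range_z" (480x640 float32, m along the optical axis (not along the pixel's ray), 0 where there is no reading), "intrinsics" (3x3 intrinsics, pixels), "k1" (the pictures are not rectified: a ray, as slopes to the right and down, at radius r is drawn at 1 + k1 r^2 times it, then the intrinsics apply), "R" (3x3) and "t" (3): a world point X has camera coordinates R X + t. Camera axes: x right, y down, z forward; pixel columns grow to the right and rows downward; lengths in m; the calibration is good to about 2 mm. A picture is of the moment at which its call begins.
A pose or a line that the arm cannot do raises PlanningError and nothing moves.
- close_job(): hands the job in, once; it reports no verdict.
Trained networks look in the newest picture that a camera, given by its name, has taken for a name from the list of things; names that differ only in an ending like _2 or _b are one class to them, and where a whole thing is asked for, a point or a joint stands for the part that bears it (a point fixed in the world has none). Each returns a list of dicts, best first, with "conf" (0 to 1); they miss things now and then, are a little off and sometimes report something else, mostly with a low value. They report only what shows in the picture. A call takes as long as a camera call.
- spot_in(camera, query): "xy" ([column, row] in pixels, amid what is visible of it).
- silhouettes(camera, query): "region" (480x640 bool, what is visible of it) and "xy" ([column, row] in pixels, amid what is visible of it).
Readings, each from a call of its own:
- current_clock(): time.
- current_joint_pos(): joint angles.
- current_qvel(): joint speeds.
- current_joint_torque(): joint torques, N m.
- current_position(): TCP position.
- current_orientation(): TCP orientation.
- current_force(): force on the tool from outside, world axes, zero at the start.
- current_torque(): the same for the moment, N m.
- current_finger_gap(): finger opening in m.
Only numpy, scipy, OpenCV 4.12 (cv2) and the standard library are available. Lean on these libraries where they do the work, as an engineer would, in place of code of your own. Each camera call takes 0.05 s, during which the arm holds its last target. There are 200 camera calls.

## Working session

There is one attempt and no reset: what is moved stays moved. The work goes in short steps, each a Python script; the robot and the scene stay as the last script left them, time stands still between calls to the robot, and variables do not carry over. Pictures are saved under pics/ and viewed, about 8 in all and at most 12, crops included, and the job is handed in when it is done.

```bash
ls; mkdir -p pics
cat > h.py <<'E'
import numpy as np, cv2
from bench import *
from scipy.spatial.transform import Rotation as Ro
def down(yaw):  # tool z down, tool x (jaw dir) at world angle yaw
    c,s=np.cos(yaw),np.sin(yaw)
    return Ro.from_matrix(np.array([[c,s,0],[s,-c,0],[0,0,-1]])).as_quat()
def cloud(c):
    K=c["intrinsics"];h,w=c["range_z"].shape
    u,v=np.meshgrid(np.arange(w),np.arange(h))
    d=np.stack([(u-K[0,2])/K[0,0],(v-K[1,2])/K[1,1]],-1)
    x=d.copy()
    for _ in range(8): x=d/(1+c["k1"]*(x**2).sum(-1,keepdims=True))
    z=c["range_z"][...,None]
    P=np.concatenate([x*z,z],-1)
    W=(P-np.array(c["t"]))@np.array(c["R"])
    W[c["range_z"]<=0]=np.nan
    return W
def proj(c,X):
    p=np.array(c["R"])@np.array(X)+np.array(c["t"]);s=p[:2]/p[2]
    s=s*(1+c["k1"]*(s@s));K=c["intrinsics"]
    return np.array([K[0,0]*s[0]+K[0,2],K[1,1]*s[1]+K[1,2]])
E
python3 - <<'E'
from h import *
ims=[]
for n in ["scene","side","wrist"]:
    c=capture(n);W=cloud(c);np.savez(f"{n}0.npz",W=W,**c)
    cv2.imwrite(f"pics/{n}0.png",c["image"])
    C=-np.array(c["R"]).T@c["t"];print(n,C.round(3),c["k1"],c["intrinsics"][0][0])
    for q in ["mount","hanger","rest","scraper","bit1","clip_a","paper_roll","jar","cup"]:
        for r in silhouettes(n,q)[:4]:
            P=W[r["region"]];P=P[np.isfinite(P[:,0])]
            if len(P)<5: continue
            print(n,q,round(r["conf"],2),np.round(r["xy"]),np.median(P,0).round(3),np.percentile(P,2,0).round(3),np.percentile(P,98,0).round(3))
print(current_clock())
E
```

```text
pics
scene [ 1.116 -0.953  1.267] -0.18533610829583536 606.3084609335406
scene mount 0.54 [351. 315.] [ 0.706 -0.076  0.024] [ 0.661 -0.087 -0.001] [ 0.759 -0.04   0.038]
scene hanger 0.69 [280. 343.] [ 0.634 -0.279  0.109] [ 0.572 -0.302  0.005] [ 0.686 -0.212  0.142]
scene rest 0.75 [286. 369.] [ 0.652 -0.307  0.042] [ 0.593 -0.318  0.001] [ 0.674 -0.237  0.056]
scene rest 0.63 [338. 231.] [0.573 0.129 0.078] [0.557 0.116 0.07 ] [0.583 0.142 0.084]
scene rest 0.42 [247. 303.] [ 0.453 -0.174  0.028] [ 0.403 -0.189  0.   ] [ 0.497 -0.15   0.064]
scene scraper 0.87 [246. 305.] [ 0.453 -0.174  0.028] [ 0.403 -0.189  0.001] [ 0.496 -0.151  0.064]
scene scraper 0.34 [286. 342.] [ 0.636 -0.279  0.109] [ 0.579 -0.301  0.052] [ 0.687 -0.253  0.14 ]
scene bit1 0.64 [340. 247.] [0.593 0.08  0.077] [0.578 0.065 0.071] [0.607 0.101 0.084]
scene bit1 0.47 [341. 233.] [0.573 0.129 0.078] [0.559 0.117 0.07 ] [0.583 0.139 0.084]
scene clip_a 0.9 [350. 314.] [ 0.705 -0.077  0.025] [ 0.664 -0.087  0.002] [ 0.752 -0.06   0.037]
scene clip_a 0.76 [228. 360.] [ 0.508 -0.349  0.026] [ 0.457 -0.383  0.001
[... 1325 characters left out ...]
] [0.589 0.086 0.076] [0.576 0.069 0.071] [0.606 0.098 0.082]
side clip_a 0.76 [278. 215.] [ 0.71  -0.067  0.021] [ 0.663 -0.109  0.   ] [ 0.765 -0.054  0.036]
side clip_a 0.74 [329. 150.] [ 0.626 -0.268  0.111] [ 0.572 -0.407  0.012] [ 0.684 -0.245  0.142]
side clip_a 0.72 [382. 172.] [ 0.497 -0.333  0.023] [ 0.456 -0.41  -0.   ] [ 0.537 -0.296  0.038]
side paper_roll 0.71 [356. 376.] [0.381 0.349 0.071] [0.36  0.316 0.005] [0.404 0.359 0.083]
side jar 0.65 [409. 178.] [ 0.414 -0.314  0.041] [ 0.389 -0.355  0.002] [ 0.442 -0.301  0.065]
side cup 0.59 [231. 400.] [0.576 0.446 0.044] [0.54  0.422 0.003] [0.603 0.485 0.072]
wrist [ 0.27  -0.542  0.385] -0.05029803482624797 385.923163778478
1.5
```

View pics/scene0.png

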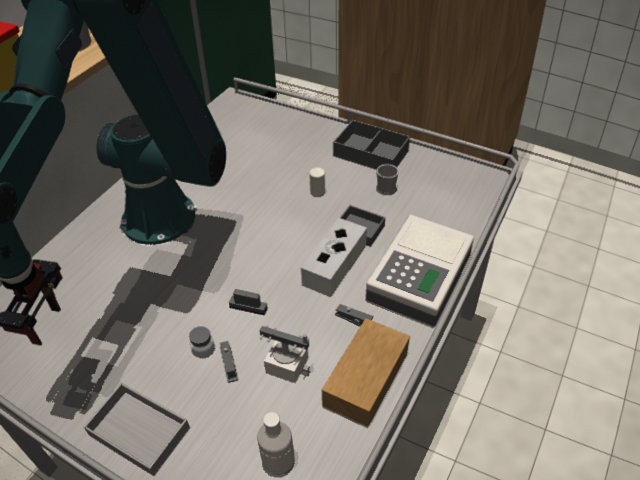

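View pics/side0.png

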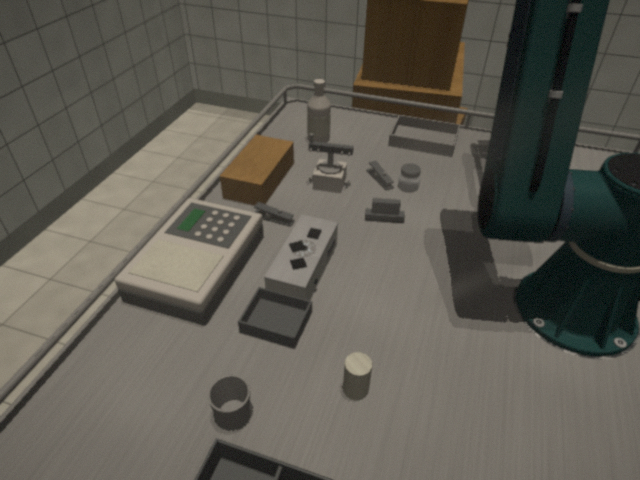

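The scene picture shows the mount at about (340,255) with three black bits on it, the scraper at (247,303), the hanger in its rest at (285,350), and the trough at the mount's far (+y) end. The side picture agrees. Next I'll take closer wrist views.

```bash
cat >> h.py <<'E'
def camoff():
    c=capture("wrist");C=-np.array(c["R"]).T@c["t"]
    return Ro.from_quat(current_orientation()).inv().apply(C-current_position()),c
def lookat(xy,z,yaw,off):
    q=down(yaw);o=Ro.from_quat(q).apply(off)
    return np.array([xy[0]-o[0],xy[1]-o[1],z]),q
def rect(P):
    (c,s,a)=cv2.minAreaRect((P[:,:2]*1000).astype(np.float32));return np.round(c,1),np.round(s,1),round(a,1)
E
python3 - <<'E'
from h import *
for n in ["scene","side"]:
    W=np.load(f"{n}0.npz")["W"].reshape(-1,3);W=W[np.isfinite(W[:,0])]
    def box(x0,x1,y0,y1,z0,z1):
        return W[(W[:,0]>x0)&(W[:,0]<x1)&(W[:,1]>y0)&(W[:,1]<y1)&(W[:,2]>z0)&(W[:,2]<z1)]
    print(n,"plate",rect(box(.5,.66,-.06,.22,.066,.074)),"scr",rect(box(.38,.52,-.2,-.12,.05,.068)),"base",rect(box(.38,.52,-.2,-.12,.01,.066)),"bar",rect(box(.55,.72,-.33,-.2,.105,.13)),"pin",np.median(box(.55,.72,-.33,-.2,.135,.17),0),"rest",rect(box(.56,.7,-.35,-.2,.045,.053)))
    A=box(.6,.95,-.4,.4,.04,.4);print("tall at x>.66",np.percentile(box(.67,.95,-.2,.4,.03,.4),[1,99],axis=0).round(3))
off,c=camoff();W=cloud(c)
R=Ro.from_quat(current_orientation()).as_matrix();print("off",off,"x axis",R[:,0],"camR",np.round(c["R"]@R,2))
yaw=np.arctan2(R[1,0],R[0,0])
for nm,xy,z in [("hang",(.627,-.272),.3),("mount",(.575,.08),.28),("scr",(.447,-.166),.25)]:
    for y in (yaw,0,yaw+np.pi,np.pi/2,-np.pi/2):
        p,q=lookat(xy,z,y,off)
        j=inverse_kinematics(p,q);print(nm,round(y,2),p.round(3),None if j is None else np.round(j,2))
E
```

```text
scene plate (array([577.5,  77.6]), array([228. ,  94.1]), 90.0) scr (array([ 448.3, -168.6]), array([71.9, 23.7]), 12.9) base (array([ 446.3, -160.1]), array([103.1,  51.7]), 11.7) bar (array([ 629.1, -274. ]), array([120.2,  43.6]), 7.1) pin [ 0.68217637 -0.27056164  0.14776355] rest (array([ 630.9, -282.7]), array([82.3, 69.8]), 6.8)
tall at x>.66 [[ 0.713 -0.195  0.033]
 [ 0.937  0.326  0.082]]
side plate (array([577.3,  79.6]), array([225.2,  91.7]), 89.5) scr (array([ 445. , -165.4]), array([67.8, 22.3]), 14.1) base (array([ 445.4, -165.4]), array([99.4, 31.5]), 13.3) bar (array([ 626.4, -268.8]), array([119.3,  31.4]), 8.0) pin [ 0.67927728 -0.26453079  0.14425003] rest (array([ 627.7, -272.4]), array([80.6, 88.3]), 6.5)
tall at x>.66 [[ 0.708 -0.19   0.032]
 [ 0.932  0.367  0.079]]
off [-0.00017015 -0.08424128 -0.16236501] x axis [ 3.17221982e-01 -9.48351297e-01 -1.79705779e-04] camR [[ 1.   -0.   -0.  ]
 [ 0.    0.95 -0.31]
 [ 0.    0.31  0.95]]
hang -1.25 [ 0.547 -0.299  0.3  ] [-0.61  0.34  1.35 -0.    1.45  0.64]
hang 0 [ 0.627 -0.356  0.3  ] [-0.61  0.49  1.11 -0.    1.5
[... 218 characters left out ...]
.99]
mount -1.25 [0.495 0.053 0.28 ] [-0.03  0.16  1.64 -0.    1.34  1.22]
mount 0 [ 0.575 -0.004  0.28 ] [-0.13  0.28  1.49 -0.    1.38 -0.13]
mount 1.89 [0.655 0.107 0.28 ] [ 0.06  0.41  1.29 -0.    1.45 -1.84]
mount 1.57 [0.659 0.08  0.28 ] [ 0.02  0.41  1.28 -0.    1.45 -1.55]
mount -1.57 [0.491 0.08  0.28 ] [ 0.02  0.16  1.64 -0.    1.34  1.59]
scr -1.25 [ 0.367 -0.193  0.25 ] [-0.65  0.06  1.84 -0.    1.24  0.6 ]
scr 0 [ 0.447 -0.25   0.25 ] [-0.65  0.21  1.66 -0.    1.28 -0.65]
scr 1.89 [ 0.527 -0.139  0.25 ] [-0.38  0.25  1.59 -0.    1.29 -2.28]
scr 1.57 [ 0.531 -0.166  0.25 ] [-0.43  0.27  1.57 -0.    1.3  -2.  ]
scr -1.57 [ 0.363 -0.166  0.25 ] [-0.6   0.03  1.87 -0.    1.24  0.97]
```

Run:
```python
from h import *
off=np.array([0,-.0842,-.1624]);y=-np.pi/2
ims=[]
for nm,xy,z in [("hang",(.627,-.272),.3),("mount",(.575,.08),.28),("scr",(.447,-.166),.25)]:
    p,q=lookat(xy,z,y,off)
    if nm=="scr": p=np.array([.40,-.166,.25])
    move_ptp(p,q)
    c=capture("wrist");W=cloud(c);np.savez(f"w_{nm}.npz",W=W,**c);ims.append(c["image"])
    for qn in {"hang":["hanger","rest"],"mount":["mount","bit1"],"scr":["scraper"]}[nm]:
        for i,r in enumerate(silhouettes("wrist",qn)[:4]):
            P=W[r["region"]];P=P[np.isfinite(P[:,0])]
            np.save(f"m_{nm}_{qn}_{i}.npy",r["region"])
            print(nm,qn,round(r["conf"],2),np.round(r["xy"]),np.median(P,0).round(3),rect(P))
    print(current_clock(),current_position().round(3) if hasattr(current_position(),'round') else current_position())
W=np.load("w_mount.npz")["W"].reshape(-1,3);W=W[np.isfinite(W[:,0])]
P=W[(abs(W[:,2]-.07)<.003)&(abs(W[:,0]-.575)<.09)&(abs(W[:,1]-.08)<.14)]
print("plate",rect(P),np.median(P[:,2]))
W=np.load("w_hang.npz")["W"].reshape(-1,3);W=W[np.isfinite(W[:,0])]
for a,b in [(.115,.13),(.135,.16),(.053,.06),(.045,.052)]:
    P=W[(W[:,2]>a)&(W[:,2]<b)&(abs(W[:,0]-.63)<.08)&(abs(W[:,1]+.272)<.06)];print(a,rect(P),np.median(P,0),len(P))
W=np.load("w_scr.npz")["W"].reshape(-1,3);W=W[np.isfinite(W[:,0])]
for a,b in [(.055,.07),(.015,.026)]:
    P=W[(W[:,2]>a)&(W[:,2]<b)&(abs(W[:,0]-.447)<.08)&(abs(W[:,1]+.166)<.05)];print(a,rect(P),np.median(P,0),len(P))
cv2.imwrite("pics/w1.png",cv2.resize(np.vstack([np.hstack(ims[:2]),np.hstack([ims[2],ims[2]*0])]),(800,600)))
```

```text
hang hanger 0.96 [322. 111.] [ 0.631 -0.272  0.122] (array([ 626.5, -273.9]), array([157.4,  62.9]), 9.7)
hang hanger 0.24 [234. 267.] [ 0.457 -0.171  0.037] (array([ 483. , -175.9]), array([ 67.3, 159.9]), 75.6)
hang rest 0.93 [353. 106.] [ 0.633 -0.286  0.05 ] (array([ 629.8, -273.3]), array([91.5, 92.6]), 6.2)
3.4083 [ 0.542 -0.273  0.3  ]
mount mount 0.62 [243. 107.] [0.585 0.152 0.07 ] (array([579.9, 128.6]), array([359.3, 126.5]), 89.1)
mount bit1 0.63 [265. 124.] [0.571 0.132 0.076] (array([569.8, 132.3]), array([28.4, 26.8]), 35.2)
mount bit1 0.56 [323.  98.] [0.592 0.082 0.076] (array([591.3,  82.4]), array([30.5, 26.6]), 40.6)
mount bit1 0.2 [467.  16.] [ 0.675 -0.065  0.023] (array([677.6, -72.8]), array([35.1, 32.9]), 88.4)
4.9 [0.491 0.079 0.28 ]
scr scraper 0.81 [323. 154.] [ 0.452 -0.166  0.059] (array([ 444. , -166.9]), array([105.8,  27.9]), 12.9)
6.0333 [ 0.401 -0.165  0.25 ]
plate (array([578.5,  79.8]), array([221.5,  90.4]), 89.7) 0.07032895307426552
0.115 (array([ 628.9, -273.1]), array([119.7,  16.2]), 7.7) [ 0.62961249 -0.27322291  0.12417829] 2662
0.135 (array([ 681.4, -265.9]), array([9.3, 9. ]), 45.7) [ 0.6807786  -0.26580733  0.14886576] 180
0.053 (array([ 626.6, -273.5]), array([66.5, 63.8]), 12.2) [ 0.62929735 -0.26720792  0.0562465 ] 2025
0.045 (array([ 629.2, -273.1]), array([80.6, 80.7]), 6.2) [ 0.63326498 -0.28230575  0.05026161] 2512
0.055 (array([ 446.6, -166.8]), array([70.7, 18. ]), 12.8) [ 0.44846661 -0.16618654  0.06012589] 1541
0.015 (array([ 446.8, -166.8]), array([100.7,  26.2]), 12.8) [ 0.46587702 -0.16618341  0.02209588] 1103
```

View pics/w1.png

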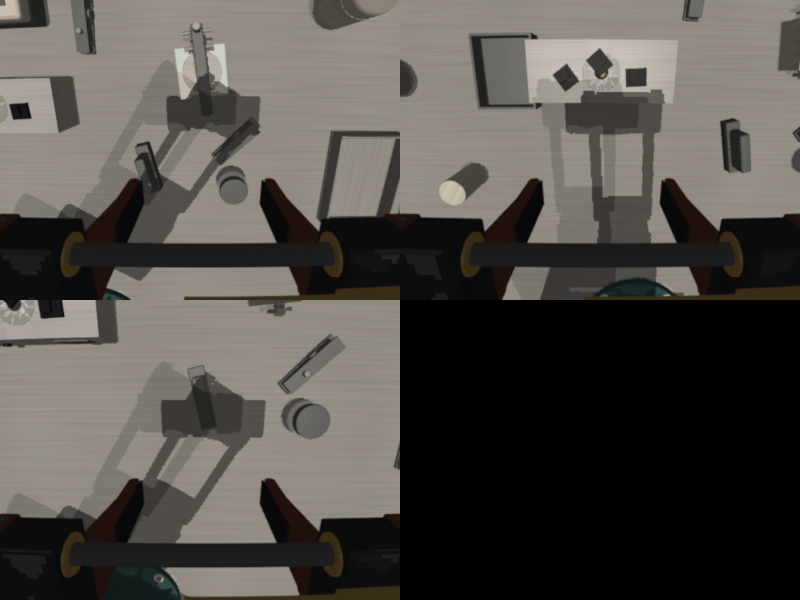

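The combined wrist view shows the hanger's bar running roughly along world x, the mount with its trough to the image left (+y) and bit2 partly over the hub, and the scraper standing clear. The depth fits are sharp, so I'll grasp the scraper and sweep.

Run:
```python
from h import *
s=np.array([.4467,-.1668]);q=down(np.radians(12.8-90))
move_ptp([*s,.10],q)
servo_line([*s,.029],rate=.1)
move_gripper(0.0)
print("gap",current_finger_gap())
servo_line([*s,.16],rate=.2)
m=np.array([.5785,.0798]);a=-.004
u=np.array([-np.sin(a),np.cos(a)])
P=lambda d,z:[*(m+d*u),z]
qm=down(a-np.pi/2)
move_ptp(P(-.096,.14),qm)
t=servo_line(P(-.096,.0965),rate=.04,contact_N=5)
z=current_position()[2];print("contact",t,z,current_force())
z=(z if t else .0995)+.0012
servo_line(P(-.096,z),rate=.02)
servo_line(P(.03,z),rate=.07)
print(current_force(),current_finger_gap())
servo_line(P(.138,z),rate=.07)
print(current_position(),current_clock())
for n in ["side","scene"]:
    c=capture(n);W=cloud(c);cv2.imwrite(f"pics/{n}1.png",c["image"])
    for r in silhouettes(n,"bit1")[:5]:
        Q=W[r["region"]];Q=Q[np.isfinite(Q[:,0])];print(n,round(r["conf"],2),r["xy"],np.median(Q,0).round(3))
a=cv2.imread("pics/side1.png")[180:380,200:400];b=cv2.imread("pics/scene1.png")[150:350,260:460]
cv2.imwrite("pics/ab1.png",np.hstack([cv2.resize(a,(400,400)),cv2.resize(b,(400,400))]))
```

```text
gap 0.01763080872137875
contact True 0.0988278830707709 [-0.03026999 -0.62336669  3.95680914]
[ 0.284052   -0.24324416 -0.82624546] 0.017928902199195816
[0.57907462 0.21738878 0.10003065] 15.1167
side 0.65 [268.9, 309.3] [0.601 0.225 0.015]
side 0.63 [284.1, 317.9] [0.571 0.226 0.013]
side 0.61 [296.1, 315.1] [0.542 0.223 0.016]
```

View pics/ab1.png

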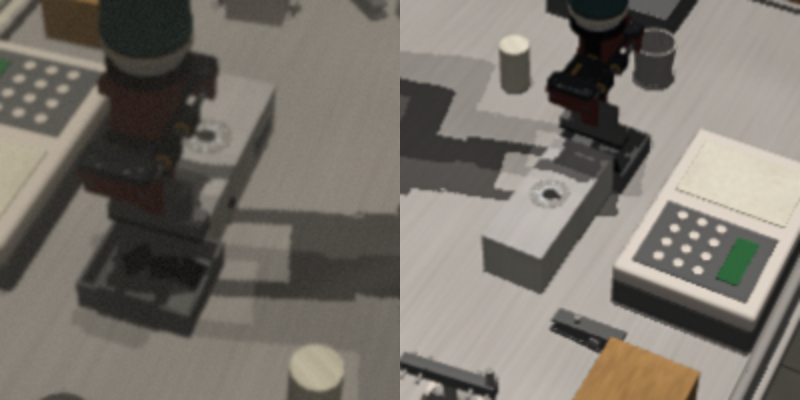

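All three bits lie in the trough (left half of the picture, around (165,265)), and the hub and plate are bare. Next: put the scraper back, then look at the hub.

Run:
```python
from h import *
s=np.array([.4467,-.1668]);q=down(np.radians(12.8-90))
servo_line([*current_position()[:2],.17],rate=.2)
move_ptp([*s,.10],q)
servo_line([*s,.036],rate=.12)
t=servo_line([*s,.026],rate=.02,contact_N=4)
print(t,current_position(),current_force())
move_gripper(0.05);
servo_line([*s,.11],rate=.2)
off=np.array([0,-.0842,-.1624])
m=(.5785,.0798)
ims=[]
for i,(d,y) in enumerate([(-.02,-np.pi/2),(.0,0.)]):
    p,qq=lookat(m,.215,y,off)
    if i==0:p[0]-=.0
    else: p=p
    move_ptp(p,qq)
    c=capture("wrist");W=cloud(c);np.savez(f"w_hub{i}.npz",W=W,**c)
    u=proj(c,[*m,.0706]);print(u,current_position(),current_clock())
    # rectify plate plane top-down: 0.2mm/px, 80 mm square; up = world +x?, right = -y
    L=.04;N=400
    cs=[[m[0]+L,m[1]+L,.0706],[m[0]+L,m[1]-L,.0706],[m[0]-L,m[1]-L,.0706],[m[0]-L,m[1]+L,.0706]]
    H=cv2.getPerspectiveTransform(np.float32([proj(c,X) for X in cs]),np.float32([[0,0],[N,0],[N,N],[0,N]]))
    ims.append(cv2.warpPerspective(c["image"],H,(N,N),flags=cv2.INTER_CUBIC))
    if i==0:
        for r in silhouettes("wrist","scraper")[:2]:
            Q=W[r["region"]];print("scr",r["conf"],np.nanmedian(Q,0))
cv2.imwrite("pics/hub.png",np.hstack(ims))
```

```text
True [ 0.44720747 -0.1670562   0.02860754] [ 0.7501091  -0.17678051  3.10425218]
[321.61565003 116.60222865] [0.49367136 0.07878453 0.21377815] 20.8
scr 0.84 [ 0.45490304 -0.15900486  0.03360308]
[323.15792371 118.08951961] [ 0.57828796 -0.00447009  0.21492217] 22.4167
```

View pics/hub.png

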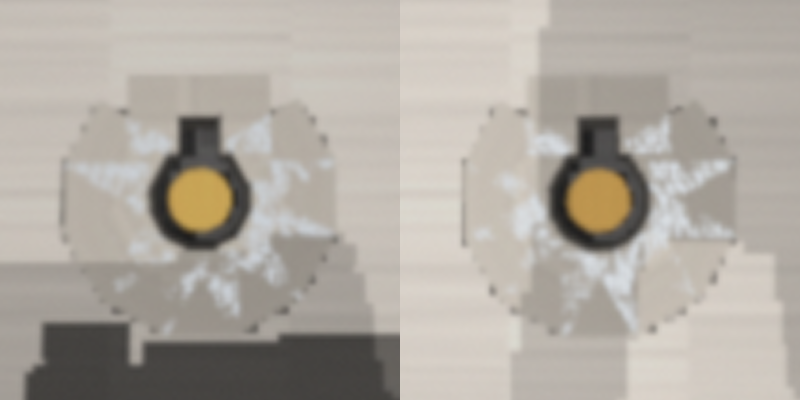

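The rectified views from two tool yaws (up = +x, 0.2 mm/px) agree. The bore centre is at (199.5,199) and the keyway spans columns 179–220, straight up. That gives a keyway yaw of about 0 and a socket at about (0.5787, 0.0799). Next is the hanger.

Run:
```python
from h import *
a=np.array([.629,-.2731]);yh=np.radians(7.7);q=down(yh-np.pi/2)
move_ptp([*a,.19],q); move_gripper(.06)
servo_line([*a,.094],rate=.12)
move_gripper(0.0);print("gap",current_finger_gap(),current_position())
servo_line([*a,.21],rate=.15);print("F",current_force(),current_clock())
c=np.array([.5787,.0799]);q=down(-np.pi/2)
move_ptp([*c,.21],q)
im=capture("wrist");cv2.imwrite("pics/w_held.png",im["image"])
W=cloud(im).reshape(-1,3);W=W[np.isfinite(W[:,0])]
for lo,hi in [(.235,.248),(.255,.28)]:
    P=W[(W[:,2]>lo)&(W[:,2]<hi)&(np.hypot(W[:,0]-c[0],W[:,1]-c[1])<.08)]
    if len(P)>10: print(lo,rect(P),len(P),np.median(P,0))
s=capture("side");W=cloud(s)
for r in silhouettes("side","hanger")[:1]:
    P=W[r["region"]];P=P[np.isfinite(P[:,0])]
    print("pin",np.median(P[P[:,2]>.25],0),(P[:,2]>.25).sum());B=P[(P[:,2]>.215)&(P[:,2]<.246)];print("bar",rect(B))
servo_line([*c,.17],rate=.15)
f0=np.array(current_force())
t=servo_line([*c,.1415],rate=.04,contact_N=8)
print(t,current_position(),np.array(current_force())-f0,current_clock())
```

```text
gap 0.01563704944611008 [ 0.62903336 -0.27315973  0.0940389 ]
F [ 0.2822383   0.24100772 -2.66763712] 26.5083
0.235 (array([579.6,  80.8]), array([ 36.9, 120.7]), 81.1) 9183 [0.59069614 0.07923964 0.24019417]
0.255 (array([600.1,  75.5]), array([38.3, 69. ]), 70.6) 3218 [0.59056643 0.07908393 0.26483602]
pin [0.57938745 0.15823742 0.29135703] 9
bar (array([578.1,  82.2]), array([ 34.3, 120.2]), 89.1)
False [0.57883666 0.07991356 0.14159304] [-0.3565392   0.25451282 -0.48906372] 29.275
```

The plain tip went in without contact. Now the key: I'll push, and rotate if it blocks.

Run:
```python
from h import *
c=np.array([.5787,.0799]);f0=np.array(current_force())
for dy in [0,.05,-.05,.1,-.1,.15,-.15,.2,-.2]:
    q=down(-np.pi/2+dy)
    if dy: servo_line([*c,current_position()[2]+.001],q,rate=.02)
    t=servo_line([*c,.124],q,rate=.03,contact_N=7)
    print(dy,t,np.round(current_position(),4),np.round(np.array(current_force())-f0,2))
    if current_position()[2]<.130: break
    servo_line([*c,.1405],q,rate=.05)
print(current_clock())
```

```text
0 False [0.5787 0.0799 0.1239] [ 0.25  0.64 -0.25]
30.0083
```

Run:
```python
from h import *
c=np.array([.5787,.0799]);f0=np.array(current_force())
for z in [.120,.118,.1165,.1155,.115,.1145,.114,.1135,.113,.1125,.112]:
    t=servo_line([*c,z],rate=.01,contact_N=22)
    f=(np.array(current_force())-f0)
    print(z,t,np.round(current_position(),4),f.round(2),round(current_finger_gap(),4))
    if t or f[2]>17: break
sleep(.5)
print(np.round(current_position(),4),(np.array(current_force())-f0).round(2),np.round(current_torque(),2),current_clock())
s=capture("side");W=cloud(s);d=capture("scene");V=cloud(d)
for n,X in [("side",W),("scene",V)]:
    for k in ["hanger","scraper","bit1"]:
        for r in silhouettes(n,k)[:3]:
            if r["conf"]<.4: continue
            P=X[r["region"]];P=P[np.isfinite(P[:,0])];print(n,k,round(r["conf"],2),np.median(P,0).round(3),np.percentile(P[:,2],[2,98]).round(3))
a=s["image"][150:350,210:410];b=d["image"][170:370,230:430]
cv2.imwrite("pics/ab2.png",np.hstack([cv2.resize(a,(400,400)),cv2.resize(b,(400,400))]))
```

```text
0.12 False [0.5788 0.0799 0.1202] [-1.11 -0.2   1.58] 0.0156
0.118 False [0.5789 0.0799 0.1182] [-1.26 -0.99  3.52] 0.0158
0.1165 False [0.5789 0.0799 0.1167] [-1.44 -0.7   5.81] 0.0156
0.1155 False [0.5789 0.0799 0.1157] [-1.91 -0.6   6.58] 0.0164
0.115 False [0.579  0.0799 0.1153] [-1.98  0.07  8.06] 0.0153
0.1145 False [0.5789 0.0799 0.1148] [-1.75 -0.21  8.7 ] 0.0158
0.114 False [0.579  0.0799 0.1144] [-2.43 -1.15  8.86] 0.0157
0.1135 False [0.579  0.0799 0.1143] [-2.82 -0.42 11.62] 0.016
0.113 False [0.579  0.0799 0.1143] [-3.8  -0.55 15.34] 0.0159
0.1125 False [0.579  0.0799 0.1143] [-5.25 -0.12 19.8 ] 0.0158
[0.5791 0.0799 0.1143] [-4.83 -1.32 19.46] [0.02 0.98 0.01] 33.4583
side hanger 0.68 [0.565 0.086 0.079] [0.07  0.147]
side scraper 0.65 [ 0.444 -0.159  0.026] [0.001 0.062]
side bit1 0.55 [0.601 0.226 0.014] [0.008 0.022]
side bit1 0.52 [0.571 0.222 0.013] [0.009 0.016]
side bit1 0.5 [0.542 0.224 0.016] [0.006 0.024]
scene hanger 0.84 [0.592 0.073 0.081] [0.068 0.163]
```

View pics/ab2.png

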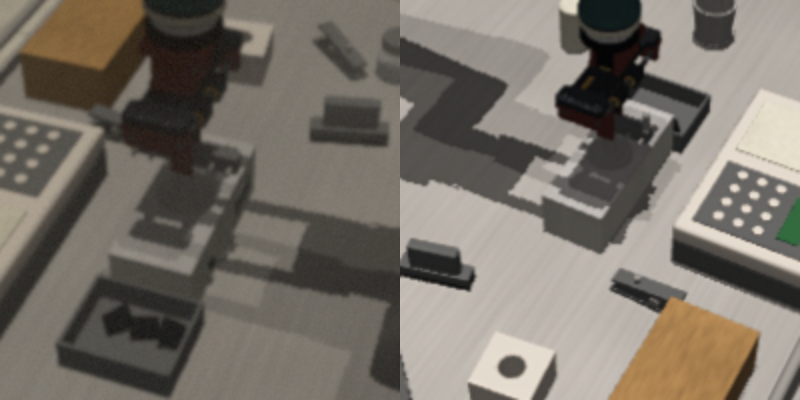

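The picture shows the flange down on the hub, the bits in the trough, the rest block empty and the scraper standing. The spring ramp to about 9 N, followed by a hard stop at TCP z 0.1143 (expected about 0.1146), matches a flush seat. Handing in.

```bash
python3 -c "
from h import *
print(current_clock(),current_position(),current_force(),current_finger_gap())
close_job()"
```

```text
33.8583 [0.57902904 0.07988233 0.11425144] [-3.6745416   0.21791235 18.06166729] 0.015978683942327317
the job is handed in; nothing more can be done
```

The job is done and handed in at 33.9 s of the 67 s allowed. No verdict is reported, so the results below come from my own checks.

- **Bits:** I swept all three off the plate with the scraper in one slow pass. The side camera's last picture puts them in the trough at about z 0.015 m.
- **Scraper:** I stood it back on its original spot and let it go. The last pictures show it upright there.
- **Hanger:** The stem and key went into the hub on the first try, with the keyway found at about 0 rad in the wrist pictures.
    - **Seat:** The force rose to about 9 N along the spring and then hit a hard stop at TCP height 0.1143 m, against 0.1146 m expected for a flush flange.
    - **At hand-in:** I was still gripping it (finger gap 16 mm) and pressing about 20 N beyond the weight. There was also a side force of about 4 N.

I had no direct reading of the plunger travel or the hanger's lean; both are judged from the hard stop and the picture. One depth reading of the hanger while held was muddled because the gripper got in the way, so I ignored it. I didn't measure the bystanders again; they look unmoved in the last picture, though the jar and cup are only partly in it.

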